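# Sweep the steel trim weights into the catch frame

## Task

Sweep the three loose dark steel weights across the grey work board into the open side of the blue catch frame with your fingertips, until each lies completely inside. Slide them at an unhurried pace - do not pick up, tip over or flick them - and leave the brass weight and everything else on the table where it is. Finish with the hand clear.

Things in the scene. Friction and masses are not known exactly. Their poses are not given: they have to be found in the camera images.
- frame_mouth (a point): middle of the open edge of the blue catch frame, at the height of the work board; x axis points level into the frame, y runs along the mouth, z up. No wall or sill here; the frame has no floor of its own, the weights slide on the bare board. The four weights start 70 to 200 mm in front of it, each in its own lane along x, lanes 45 to 65 mm apart and within 90 mm of the middle, in any order
- work_board: grey rectangular board fixed on the table, 360 mm along x (ahead of the robot), 565 mm along y, 30 mm thick: its flat top, on which frame and weights stand, is 30 mm above the table; origin at the centre of its underside. The sweeping is done on it
- catch_frame: blue three-sided frame of low walls (a U from above, no floor) fixed to the work board, inside 240 mm wide along y (120 mm to each side of the middle) and 116 mm deep along x; side and back walls 4 mm thick, 20 mm high; origin at the centre of its underside, 60 mm behind the mouth; x points from the mouth to the back wall
- steel_a: one of the three dark grey steel trim weights: flat disc 30 mm across, 16 mm high, 80 g nominal, standing flat on the work board, loose; origin at the centre of its underside. To be swept into the frame
- steel_b: one of the three dark grey steel trim weights: flat disc 30 mm across, 16 mm high, 80 g nominal, standing flat on the work board, loose; origin at the centre of its underside. To be swept into the frame
- steel_c: one of the three dark grey steel trim weights: flat disc 30 mm across, 16 mm high, 80 g nominal, standing flat on the work board, loose; origin at the centre of its underside. To be swept into the frame
- brass: brass-yellow trim weight: flat disc 30 mm across, 16 mm high, 80 g nominal, standing flat on the work board, loose; origin at the centre of its underside. Must stay where it is
- marker_red: felt marker with red cap lying on the robot's side of the frame, 124 x 14 x 16 mm; origin at the centre of its underside, y axis along it. Leave alone
- tape_roll: roll of brown tape lying flat beyond the weights, 72 mm across, 18 mm high; origin at the centre of its underside. Leave alone
- screwdriver: red-handled screwdriver lying at the left of the table, 200 mm long along its y axis, 28 mm high; origin at the middle of its underside. Leave alone
- hybrid_01: loose black club head standing at the right of the table, about 65 x 105 x 75 mm; origin at the centre of its underside. Leave alone
- hybrid_09: loose black club head standing at the right of the table, about 65 x 105 x 75 mm; origin at the centre of its underside. Leave alone
- hybrid_10: loose black club head standing at the right of the table, about 65 x 105 x 75 mm; origin at the centre of its underside. Leave alone
Things that resemble listed ones, but are neither listed nor needed, are in the scene too. Leave any purple or red look-alike of the steel_a alone.

How it is judged:
By the outcome, as a careful person would: the job done as asked, in the order asked, and still so for the second after the job is handed in, with the robot touching nothing.
It also fails if it takes over 58 s, if anything falls off the work surface, if the arm or the gripper's body presses on something with over 40 N, if the wrist force passes 120 N, or if a joint passes its speed limit or range.

## Robot

A 6-joint arm with a two-finger parallel gripper is mounted at the origin on a cart in front of the work surface, level with it; the furniture and walls round the work are solid. World frame = base frame: x ahead of the robot, y to its left, z up, the work surface at z = 0. Lengths are in m, angles in rad, forces in N, time in s.
With the tool pointing down it reaches from about 0.25 to 0.775 m from the base axis. Payload 4 kg.
Tool frame: the origin (TCP) lies midway between the tips of the shut fingers; the grasp point (between the pads) lies 19 mm behind it (robot.pinch_z is the distance from the TCP to the grasp point, in m); x points along the fingers, y is the direction in which the jaws open and shut, and the axes are right-handed (so a half turn about x gives the same grasp; the last joint's range is limited). The gripper opens to 94 mm and grips with 3 to 60 N. Pads are 16 mm wide; open, the fingers measure 119 mm over their backs; the gripper's body (75 mm by 177 mm) begins 78 mm behind the grasp point.
Start: joints at [1.078, 0.087, 1.371, -0, 1.684, -0.103], TCP at [0.209, 0.509, 0.206] pointing down, gripper open.
Joint ranges: [-3.1, 3.1], [-0.76, 2.03], [0.27, 2.55], [-1.08, 4.22], [0.17, 2.65], [-2.57, 2.57]. Speed limits (rad/s): [2.79, 2.79, 3.14, 3.14, 3.14, 3.14].

## Interface

Orientations are given as [roll, pitch, yaw] about the fixed x, y, z axes, in that order (R = Rz(yaw) Ry(pitch) Rx(roll)).
In Python, from bench import robot, imaging gives the robot as it stands. The module is installed in compiled form; this text tells all that it offers.
- The arm moves only by the tool drive_tool, never from a script. Its argument "commands" is a list that holds one entry, the list of rows, each a list of 4 numbers: the shift along the tool's x, y, z as a fraction of full scale, then the turn about the tool's x as a fraction of full scale. A call has 1 to 20 rows; each row shifts and turns the commanded pose from where the row before left it, along the tool's axes as they then stand; what a row does not reach is not made up. Full scale, the value 1, is 0.25 m for a shift and 360 degrees for a turn. A row lasts 1/10 s, in which the tool goes at most 50 mm and 8.59 degrees, less where a joint would pass 70% of its speed; a pose out of reach is approached as far as the arm can. A call with a number of a shift or a turn outside -1 to 1 is refused whole. A call with a gripper value outside its range is refused whole. "grip" is the opening, from 0 (shut) to 1 (fully open), set as the call begins (left out, the last holds). The fingers move at their own pace and stop on an object; the grip force is fixed at half the most. Time passes only in rows, so rows that do not move let the fingers close. It gives the time, the measured TCP pose, the force and the opening at its end, in the units of the state.
- robot.get_obs(): the state, without advancing time (a new reading comes with each control period).
- imaging.snapshot(name): name is "scene" or "side" or "wrist"; returns a dict with "pixels" (384x512x3 uint8, red, green, blue), "z_map" (384x512 float32, m along the optical axis (not along the pixel's ray), 0 where there is no reading), "mtx" (3x3 intrinsics, pixels), "extrinsics" (4x4, takes a point from world to camera coordinates). Camera axes: x right, y up, looking along -z (the intrinsics and any distortion apply to the point x, -y, -z); pixel columns grow to the right and rows downward; lengths in m; the calibration is good to about 2 mm. The wrist camera is an equidistant fisheye: a pixel r from the principal point sees the ray r / f radians off the axis. A picture is of the moment at which its call begins.
- robot.close_job(): hands the job in, once; it reports no verdict.
The state is a dict: "time": time; "joint_positions": joint angles; "qvel": joint speeds; "joint_torque": joint torques, N m; "tool_pos": TCP position; "ee_rot": TCP orientation; "wrist_force": force on the tool from outside, world axes, zero at the start; "wrist_torque": the same for the moment, N m; "width": finger opening in m.
Only numpy, scipy, OpenCV 4.12 (cv2) and the standard library are available. Lean on these libraries where they do the work, as an engineer would, in place of code of your own. Each camera call takes 0.05 s, during which the arm holds its last target.

## Working session

There is one attempt and no reset: what is moved stays moved. The work goes in short steps, Python scripts to look and compute and a tool call to move; the robot and the scene stay as the last step left them, time stands still between calls to the robot, and variables do not carry over. Pictures are saved under pics/ and viewed, and the job is handed in when it is done.

Besides the shell and the picture viewer there is one more tool, called after "Emit:" by a JSON object that holds its "op" and its "data", one argument or row to a line. drive_tool: Moves the arm, as the interface text tells. Shift numbers are shares of 0.25 m and turn numbers shares of 360 degrees, none past 1 either way. Its arguments: {"type":"object","properties":{"commands":{"type":"array","items":{"type":"array","items":{"type":"array","items":{"type":"number","minimum":-1,"maximum":1}}}},"grip":{"type":"number"}},"required":["commands"]}

```bash
mkdir -p pics
cat > h.py <<'E'
import numpy as np, cv2
from bench import robot, imaging
def snap(n,f):
    s=imaging.snapshot(n); cv2.imwrite('pics/'+f,s['pixels'][:,:,::-1]); np.savez('pics/'+f[:-4]+'.npz',**s); return s
def back(s,u,v,z=None):
    K=s['mtx'];E=s['extrinsics'];E=np.array(E)
    d=np.array([(u-K[0,2])/K[0,0],-(v-K[1,2])/K[1,1],-1.])
    R=E[:3,:3];c=-R.T@E[:3,3];w=R.T@d
    if z is None: return c+w*s['z_map'][int(v),int(u)]
    return c+w*(z-c[2])/w[2]
E
python3 - <<'E'
from h import *
o=robot.get_obs(); print(o)
for n in ['scene','side','wrist']:
    s=snap(n,n+'0.png'); print(s['mtx'],s['extrinsics'])
E
```

```text
{'time': 0.0, 'joint_positions': array([ 1.07791473e+00,  8.79311059e-02,  1.37221035e+00, -8.60260196e-06,
        1.68359771e+00, -1.03092216e-01]), 'qvel': array([ 0.00115144, -0.00078388,  0.00116613, -0.00030341,  0.00200741,
        0.00203248]), 'joint_torque': array([ 4.53025032e-04, -3.40174377e+01, -3.02432334e+01,  7.18827057e-02,
        3.29589180e-02, -1.72668283e-04]), 'tool_pos': array([0.20874444, 0.5082677 , 0.20433951]), 'ee_rot': array([-1.66990537,  1.56864979, -2.0596957 ]), 'wrist_force': array([ 0.24971141, -0.43924083,  1.34701576]), 'wrist_torque': array([0.00991861, 0.02952344, 0.00455934]), 'width': 0.09392782184490413}
[[437.47331678   0.         257.84540832]
 [  0.         437.47331678 196.33355511]
 [  0.           0.           1.        ]] [[ 0.79355076 -0.60813004 -0.02133149 -0.3955121 ]
 [ 0.31450154  0.37987928  0.86993133 -0.25780712]
 [-0.52092799 -0.69704346  0.49271133 -0.82012708]
 [ 0.          0.          0.          1.        ]]
[[360.68937105   0.         253.50027734]
 [  0.         360.68937105 186.14952237]
 [  0.           0.           1.        ]] [[ 9.12890731e-01 -4.08203941e-01 -2.37052442e-04 -4.91388920e-01]
 [ 1.87981378e-01  4.19878306e-01  8.87899324e-01 -1.81029814e-01]
 [-3.62344470e-01 -8.10599624e-01  4.60037753e-01 -6.84002995e-01]
 [ 0.00000000e+00  0.00000000e+00  0.00000000e+00  1.00000000e+00]]
[[297.31863964   0.         250.5937804 ]
 [  0.         297.31863964 194.45451819]
 [  0.           0.           1.        ]] [[ 0.37926973  0.92528484 -0.0015597  -0.54906436]
 [-0.89596488  0.36682959 -0.25036568  0.02642147]
 [-0.23108743  0.09635356  0.96815009 -0.39149014]
 [ 0.          0.          0.          1.        ]]
```

View pics/scene0.png

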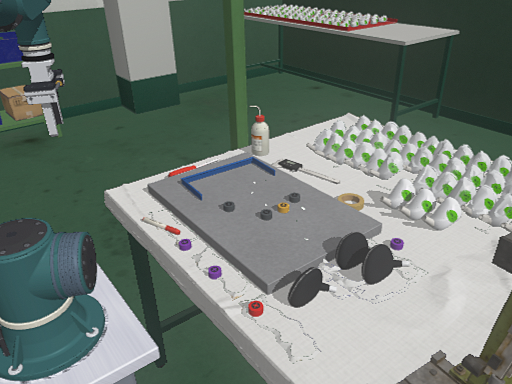

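View pics/side0.png

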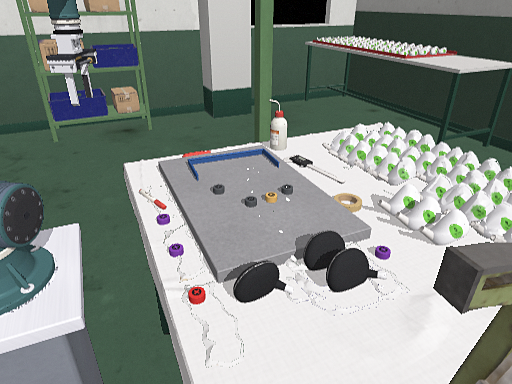

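View pics/wrist0.png

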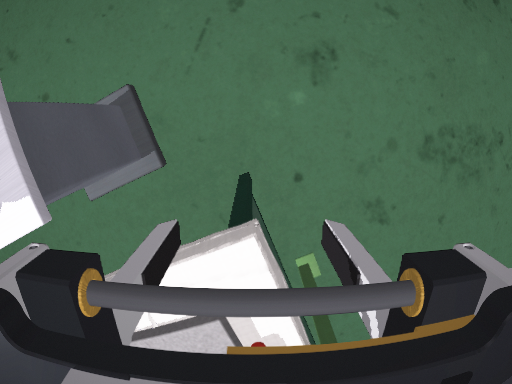

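Steel discs at about (229,206), (266,214) and (294,197) in the scene view. The brass is at (284,208). The purple and red look-alikes lie off the board. The frame opens towards the camera (-y). Next, an enlarged crop.

Run:
```python
from h import *
a=cv2.imread('pics/scene0.png')[150:240,165:325]; cv2.imwrite('pics/c1.png',cv2.resize(a,None,fx=5,fy=5,interpolation=cv2.INTER_CUBIC))
a=cv2.imread('pics/side0.png')[140:220,170:330]; cv2.imwrite('pics/c2.png',cv2.resize(a,None,fx=5,fy=5,interpolation=cv2.INTER_CUBIC))
```

```text
(no output)
```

View pics/c1.png

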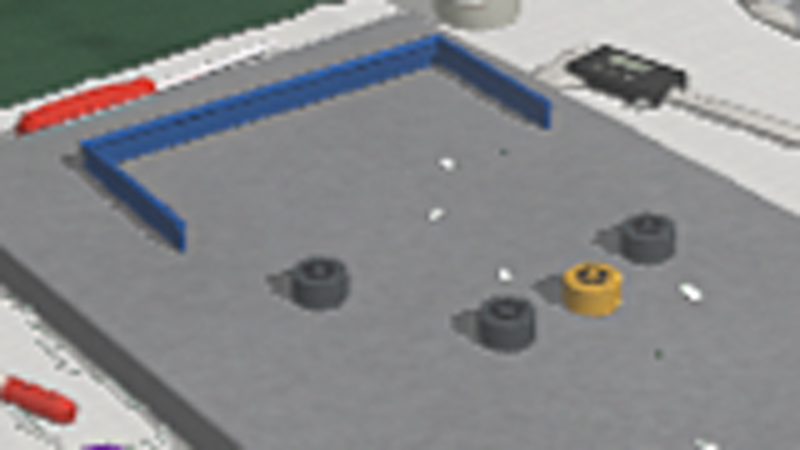

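View pics/c2.png

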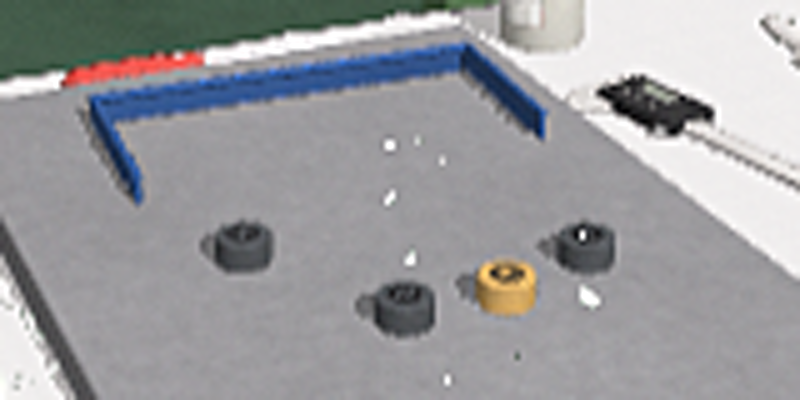

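Each crop shows three dark steel discs, plus the brass between the middle and right ones. The frame's wall tips are at crop 1 (184,250) and (549,128).

Run:
```python
from h import *
s=dict(np.load('pics/scene0.npz')); t=dict(np.load('pics/side0.npz'))
P={'steelL':((320,268),(244,233)),'steelM':((507,308),(405,293)),'brass':((593,276),(507,272)),'steelR':((650,223),(585,233))}
for k,(a,b) in P.items():
    print(k,back(s,165+a[0]/5,150+a[1]/5,.046).round(4),back(t,170+b[0]/5,140+b[1]/5,.046).round(4))
W={'tipL':((184,226),(141,184)),'tipR':((549,103),(545,113)),'bkL':((83,145),(92,98)),'bkR':((440,36),(470,44))}
for k,(a,b) in W.items():
    print(k,back(s,165+a[0]/5,150+a[1]/5,.05).round(4),back(t,170+b[0]/5,140+b[1]/5,.05).round(4))
# masks w/ depth for discs: top points
for S in (s,t):
    img=S['pixels'].astype(int); pts=[]
    for v in range(140,240):
        for u in range(165,330):
            if S['z_map'][v,u]>0:
                p=back(S,u+.0,v+.0)
                if .036<p[2]<.06 and .2<p[0]<.7: pts.append([u,v,*p])
    pts=np.array(pts); m=np.zeros((384,512),np.uint8); m[pts[:,1].astype(int),pts[:,0].astype(int)]=1
    n,l,st,c=cv2.connectedComponentsWithStats(m)
    for i in range(1,n):
        q=pts[l[pts[:,1].astype(int),pts[:,0].astype(int)]==i]
        if len(q)>15: print(len(q),q[:,:2].mean(0).round(1),q[:,2:].min(0).round(3),q[:,2:].max(0).round(3),np.median(q[:,2:],0).round(3))
```

```text
steelL [0.4936 0.1151 0.046 ] [0.4901 0.1117 0.046 ]
steelM [0.5438 0.0224 0.046 ] [0.5406 0.0199 0.046 ]
brass [0.5974 0.0189 0.046 ] [0.5952 0.0187 0.046 ]
steelR [0.6567 0.0418 0.046 ] [0.6508 0.0398 0.046 ]
tipL [0.4586 0.1925 0.05  ] [0.4559 0.1814 0.05  ]
tipR [0.7023 0.1822 0.05  ] [0.6993 0.1768 0.05  ]
bkL [0.4631 0.3115 0.05  ] [0.4626 0.3072 0.05  ]
bkR [0.7103 0.2998 0.05  ] [0.7066 0.294  0.05  ]
457 [210.  174.3] [0.456 0.196 0.036] [0.7   0.318 0.054] [0.542 0.306 0.045]
85 [293.9 196.8] [0.635 0.023 0.036] [0.664 0.056 0.052] [0.647 0.036 0.046]
90 [228.1 205.9] [0.475 0.097 0.036] [0.503 0.126 0.05 ] [0.486 0.108 0.046]
93 [282.6 206.8] [0.58  0.003 0.036] [0.609 0.033 0.049] [0.591 0.016 0.046]
103 [265.6 213.9] [0.523 0.005 0.036] [0.555 0.034 0.049] [0.537 0.016 0.046]
357 [219.6 157.7] [0.454 0.195 0.036] [0.699 0.316 0.051] [0.553 0.307 0.044]
19 [275.7 162. ] [0.696 0.183 0.037] [0.7   0.216 0.05 ] [0.699 0.197 0.045]
83 [218.1 188.5] [0.474 0.097 0.036] [0.503 0.125 0.048] [0.486 0.105 0.045]
83 [286.8 188.6] [0.635 0.023 0.036] [0.664 0.055 0.048] [0.648 0.034 0.044]
90 [270.7 196.3] [0.578 0.004 0.036] [0.608 0.032 0.048] [0.591 0.014 0.045]
93 [250.5 200.7] [0.525 0.004 0.036] [0.553 0.034 0.047] [0.537 0.014 0.045]
```

```bash
cat >> h.py <<'E'
from scipy.spatial.transform import Rotation as Ro
def tool():
    o=robot.get_obs(); return o,Ro.from_euler('xyz',o['ee_rot']).as_matrix()
def to(p):
    o,R=tool(); d=R.T@(np.array(p)-o['tool_pos']); print('pos',o['tool_pos'].round(4),'shift rows frac total',(d/.25).round(4), 'm',d.round(4)); return d/.25
E
python3 - <<'E'
from h import *
o,R=tool(); print(R.round(3))
e=np.array([.999,-.045,0]); d=np.array([.045,.999,0])
y=R[:,1]; print('y angle',np.degrees(np.arctan2(y[1],y[0])), 'target',np.degrees(np.arctan2(e[1],e[0])))
s=dict(np.load('pics/scene0.npz'))
for u,v in [(260,150),(260,140),(260,125),(290,163),(320,175),(350,201)]: print(u,v,back(s,u,v).round(3))
E
```

```text
[[-0.001  0.38   0.925]
 [-0.001  0.925 -0.38 ]
 [-1.    -0.002 -0.   ]]
y angle 67.66465721725099 target -2.5791475002834177
260 150 [0.795 0.374 0.026]
260 140 [0.794 0.372 0.063]
260 125 [0.807 0.387 0.109]
290 163 [0.819 0.247 0.016]
320 175 [0.839 0.13  0.012]
350 201 [ 0.805 -0.024  0.001]
```

Emit:
{"op": "drive_tool", "data": {
  "commands": [
    [[0,0,0,0.0195],[0,0,0,0.0195],[0,0,0,0.0195],[0,0,0,0.0195],[0,0,0,0.0195],[0,0,0,0.0195],[0,0,0,0.0195],[0,0,0,0.0195],[0,0,0,0.0195],[0,0,0,0.0195],[0,0,0,0]]
  ],
  "grip": 0.19
}}

```text
time: 1.25
tool_pos: [0.2089, 0.5086, 0.205]
ee_rot: [-0.472, 1.57, -2.086]
wrist_force: [0.5, -1.3, -0.5]
width: 0.0181
```

Emit:
{"op": "drive_tool", "data": {
  "commands": [
    [[0,0.04,0.06,0],[0,0.08,0.116,0],[0,0.08,0.116,0],[0,0.08,0.116,0],[0,0.08,0.116,0],[0,0.08,0.116,0],[0,0.08,0.116,0],[0,0.08,0.116,0],[0,0.08,0.116,0],[0,0.08,0.116,0],[0,0.08,0.116,0],[0,0.08,0.116,0],[0,0.08,0.116,0],[0,0.08,0.116,0],[0,0.08,0.116,0],[0,0.04,0.06,0],[0,0,0,0],[0,0,0,0]]
  ]
}}

```text
time: 3.05
tool_pos: [0.4888, 0.0595, 0.2053]
ee_rot: [-2.034, 1.57, 2.634]
wrist_force: [-0.6, -0.6, 0.0]
width: 0.0181
```

Run:
```python
from h import *
o,R=tool(); print(R.round(3),o['width'],o['time'],o['wrist_force'])
to([.4868,.061,.08])
```

```text
[[-0.001  0.999 -0.044]
 [ 0.    -0.044 -0.999]
 [-1.    -0.001 -0.   ]] 0.018073482431119222 3.05 [-0.60597503 -0.57826492  0.0450882 ]
pos [0.4888 0.0595 0.2053] shift rows frac total [ 0.5013 -0.0077 -0.0054] m [ 0.1253 -0.0019 -0.0014]
```

Emit:
{"op": "drive_tool", "data": {
  "commands": [
    [[0.05,-0.008,0,0],[0.1,0,0,0],[0.1,0,0,0],[0.1,0,0,0],[0.1,0,0,0],[0.08,0,0,0],[0.05,0,0,0],[0.02,0,0,0],[0,0,0,0],[0,0,0,0]]
  ]
}}

```text
time: 4.05
tool_pos: [0.4881, 0.0602, 0.0565]
ee_rot: [1.676, 1.569, 0.061]
wrist_force: [-0.4, -0.2, -0.1]
width: 0.0178
```

Run:
```python
from h import *
s=snap('scene','scene1.png'); w=snap('wrist','wrist1.png')
t=snap('side','side1.png')
cv2.imwrite('pics/c3.png',cv2.resize(t['pixels'][110:230,150:350,::-1],None,fx=4,fy=4,interpolation=cv2.INTER_CUBIC))
to([.4868,.061,.036])
```

```text
pos [0.4884 0.06   0.0567] shift rows frac total [ 0.0828 -0.0066 -0.0036] m [ 0.0207 -0.0017 -0.0009]
```

View pics/c3.png

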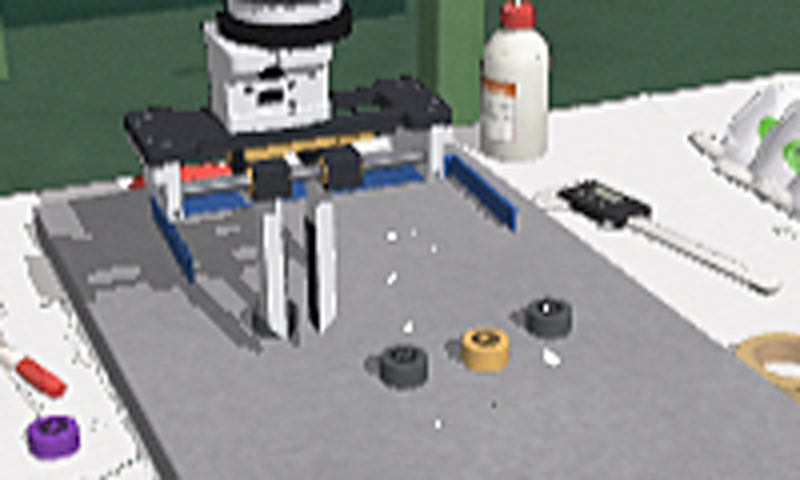

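View pics/wrist1.png

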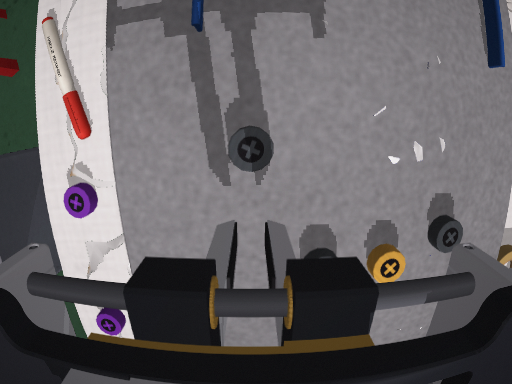

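Emit:
{"op": "drive_tool", "data": {
  "commands": [
    [[0.04,0,0,0],[0.03,0,0,0],[0.013,0,0,0],[0,0,0,0],[0,0,-0.02,0],[0,0,-0.02,0],[0,0,-0.02,0],[0,0,-0.02,0],[0,0,-0.02,0],[0,0,-0.02,0],[0,0,-0.02,0],[0,0,-0.02,0],[0,0,-0.02,0],[0,0,-0.02,0]]
  ]
}}

```text
time: 5.6
tool_pos: [0.4897, 0.1102, 0.0347]
ee_rot: [-0.103, 1.571, -1.718]
wrist_force: [-0.7, -0.8, 0.5]
width: 0.0181
```

Run:
```python
from h import *
w=snap('wrist','wrist2.png'); print(robot.get_obs()['wrist_force'])
to([.4951,.22,.036])
```

```text
[-0.3576954   0.43609732  0.2645645 ]
pos [0.4897 0.111  0.0348] shift rows frac total [-0.0046  0.0023 -0.4365] m [-0.0012  0.0006 -0.1091]
```

View pics/wrist2.png

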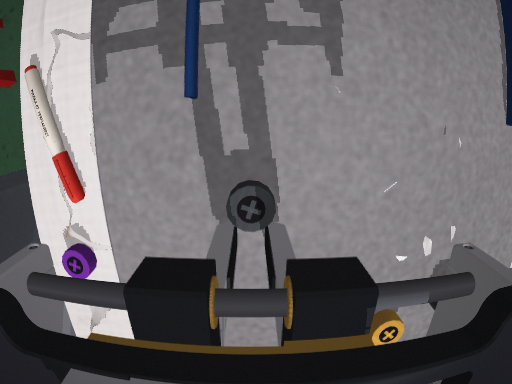

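The disc is cradled centrally between the tips at (251,206). I'll keep pushing.

Emit:
{"op": "drive_tool", "data": {
  "commands": [
    [[0,0,-0.02,0],[0,0,-0.024,0],[0,0,-0.024,0],[0,0,-0.024,0],[0,0,-0.024,0],[0,0,-0.024,0],[0,0,-0.024,0],[0,0,-0.024,0],[0,0,-0.024,0],[0,0,-0.024,0],[0,0,-0.024,0],[0,0,-0.024,0],[0,0,-0.024,0],[0,0,-0.024,0],[0,0,-0.024,0],[0,0,-0.024,0],[0,0,-0.024,0],[0,0,-0.02,0],[0,0,-0.012,0],[0,0,-0.006,0]]
  ]
}}

```text
time: 7.65
tool_pos: [0.4945, 0.2206, 0.0347]
ee_rot: [-0.46, 1.571, -2.075]
wrist_force: [-0.4, -1.0, -0.1]
width: 0.0179
```

Run:
```python
from h import *
w=snap('wrist','wrist3.png'); print(robot.get_obs()['wrist_force'])
to([.539-.05*.045,.019-.05,.036])
```

```text
[-0.05268002 -0.29013074  0.90262176]
pos [0.4946 0.2207 0.0347] shift rows frac total [-0.0053  0.2129  0.9986] m [-0.0013  0.0532  0.2497]
```

View pics/wrist3.png

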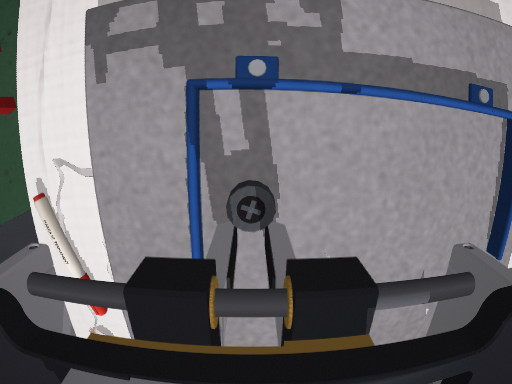

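Emit:
{"op": "drive_tool", "data": {
  "commands": [
    [[0,0,0.02,0],[0,0,0.03,0],[0,0,0.03,0],[-0.05,0,0,0],[-0.1,0,0,0],[-0.09,0,0,0],[0,0.0178,0.04,0],[0,0.0178,0.08,0],[0,0.0178,0.08,0],[0,0.0178,0.08,0],[0,0.0178,0.08,0],[0,0.0178,0.08,0],[0,0.0178,0.08,0],[0,0.0178,0.08,0],[0,0.0178,0.08,0],[0,0.0178,0.08,0],[0,0.0178,0.08,0],[0,0.0178,0.08,0],[0,0,0,0],[0,0,0,0]]
  ]
}}

```text
time: 9.7
tool_pos: [0.5363, -0.0321, 0.094]
ee_rot: [-2.149, 1.569, 2.518]
wrist_force: [0.4, -0.2, -0.1]
width: 0.0182
```

Run:
```python
from h import *
w=snap('wrist','wrist4.png')
to([.539-.05*.045,.019-.05,.036])
```

```text
pos [ 0.5364 -0.0315  0.0942] shift rows frac total [ 0.2327  0.0017 -0.0021] m [ 0.0582  0.0004 -0.0005]
```

View pics/wrist4.png

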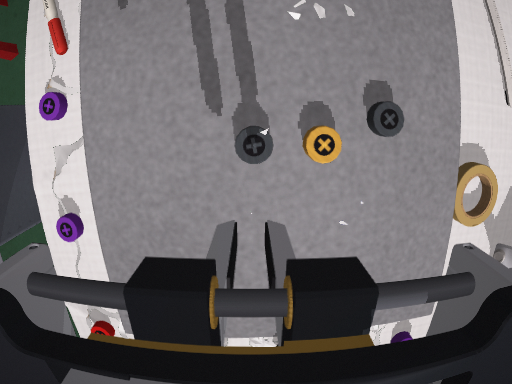

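The disc is at (254,146), 2 px right of the gap centre, so I'll shift 1.5 mm. The brass at (324,145) is clear of the fingers.

Emit:
{"op": "drive_tool", "data": {
  "commands": [
    [[0.05,0.006,0,0],[0.1,0,0,0],[0.06,0,0,0],[0.023,0,0,0],[0,0,0,0],[0,0,-0.02,0],[0,0,-0.02,0],[0,0,-0.02,0],[0,0,-0.02,0],[0,0,-0.02,0],[0,0,-0.02,0],[0,0,-0.02,0],[0,0,-0.02,0],[0,0,-0.02,0],[0,0,-0.02,0]]
  ]
}}

```text
time: 11.25
tool_pos: [0.5406, 0.0184, 0.0365]
ee_rot: [0.538, 1.571, -1.077]
wrist_force: [0.6, -1.8, 1.0]
width: 0.0178
```

Run:
```python
from h import *
w=snap('wrist','wrist5.png')
to([.5375+.25*.045,.219,.036])
```

```text
pos [0.5406 0.0192 0.0365] shift rows frac total [ 0.0026 -0.0025 -0.8   ] m [ 0.0007 -0.0006 -0.2   ]
```

View pics/wrist5.png

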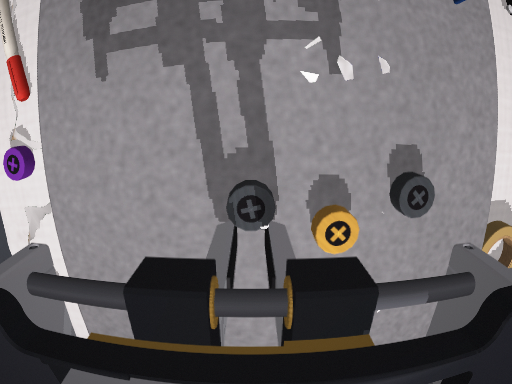

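Emit:
{"op": "drive_tool", "data": {
  "commands": [
    [[0,0,-0.02,0],[0,0,-0.024,0],[0,0,-0.024,0],[0,0,-0.024,0],[0,0,-0.024,0],[0,0,-0.024,0],[0,0,-0.024,0],[0,0,-0.024,0],[0,0,-0.024,0],[0,0,-0.024,0],[0,0,-0.024,0],[0,0,-0.024,0],[0,0,-0.024,0],[0,0,-0.024,0],[0,0,-0.024,0],[0,0,-0.024,0],[0,0,-0.024,0],[0,0,-0.024,0],[0,0,-0.024,0],[0,0,-0.024,0]]
  ]
}}

```text
time: 13.3
tool_pos: [0.5458, 0.1375, 0.0365]
ee_rot: [2.599, 1.571, 0.984]
wrist_force: [-0.2, -1.5, 1.1]
width: 0.0175
```

Emit:
{"op": "drive_tool", "data": {
  "commands": [
    [[0,0,-0.024,0],[0,0,-0.024,0],[0,0,-0.024,0],[0,0,-0.024,0],[0,0,-0.024,0],[0,0,-0.024,0],[0,0,-0.024,0],[0,0,-0.024,0],[0,0,-0.024,0],[0,0,-0.024,0],[0,0,-0.024,0],[0,0,-0.024,0],[0,0,-0.02,0],[0,0,-0.012,0],[0,0,-0.006,0]]
  ]
}}

```text
time: 14.8
tool_pos: [0.5494, 0.2188, 0.0365]
ee_rot: [2.46, 1.571, 0.846]
wrist_force: [1.4, -1.0, 0.3]
width: 0.0174
```

Run:
```python
from h import *
w=snap('wrist','wrist6.png')
to([.65-.05*.045,.039-.05,.036])
```

```text
pos [0.5494 0.2189 0.0365] shift rows frac total [0.0016 0.4334 0.9013] m [0.0004 0.1083 0.2253]
```

View pics/wrist6.png

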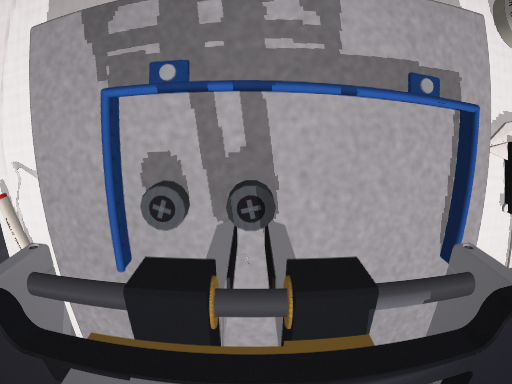

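Two discs are inside, at (165,205) and (251,205). Now the third.

Emit:
{"op": "drive_tool", "data": {
  "commands": [
    [[0,0,0.02,0],[0,0,0.03,0],[0,0,0.03,0],[-0.05,0,0,0],[-0.1,0,0,0],[-0.09,0,0,0],[0,0.036,0.068,0],[0,0.036,0.068,0],[0,0.036,0.068,0],[0,0.036,0.068,0],[0,0.036,0.068,0],[0,0.036,0.068,0],[0,0.036,0.068,0],[0,0.036,0.068,0],[0,0.036,0.068,0],[0,0.036,0.068,0],[0,0.036,0.068,0],[0,0.036,0.068,0],[0,0,0,0],[0,0,0,0]]
  ]
}}

```text
time: 16.85
tool_pos: [0.6475, -0.0104, 0.0962]
ee_rot: [-2.517, 1.57, 2.151]
wrist_force: [0.0, 0.2, 0.2]
width: 0.0179
```

Run:
```python
from h import *
w=snap('wrist','wrist7.png')
to([.65-.05*.045,.039-.05,.036])
```

```text
pos [ 0.6473 -0.0098  0.0963] shift rows frac total [0.2412 0.0023 0.005 ] m [0.0603 0.0006 0.0013]
```

View pics/wrist7.png

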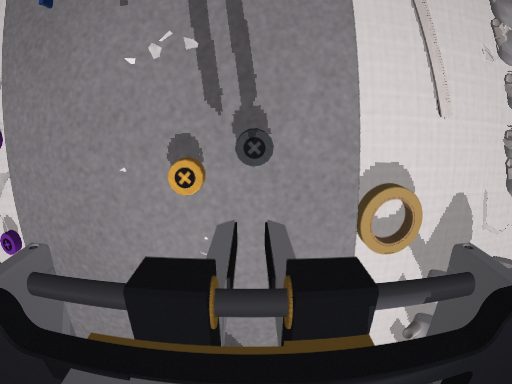

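Emit:
{"op": "drive_tool", "data": {
  "commands": [
    [[0.05,0.007,0,0],[0.1,0,0,0],[0.06,0,0,0],[0.03,0,0,0],[0,0,0,0],[0,0,-0.02,0],[0,0,-0.02,0],[0,0,-0.02,0],[0,0,-0.02,0],[0,0,-0.02,0],[0,0,-0.02,0],[0,0,-0.02,0],[0,0,-0.02,0],[0,0,-0.02,0],[0,0,-0.02,0]]
  ]
}}

```text
time: 18.4
tool_pos: [0.6514, 0.04, 0.0366]
ee_rot: [1.062, 1.571, -0.553]
wrist_force: [0.0, -0.6, 1.3]
width: 0.0177
```

Run:
```python
from h import *
w=snap('wrist','wrist8.png')
to([.65+.2*.045,.215,.036])
```

```text
pos [0.6514 0.041  0.0366] shift rows frac total [ 2.700e-03 -1.000e-04 -6.967e-01] m [ 0.0007 -0.     -0.1742]
```

View pics/wrist8.png

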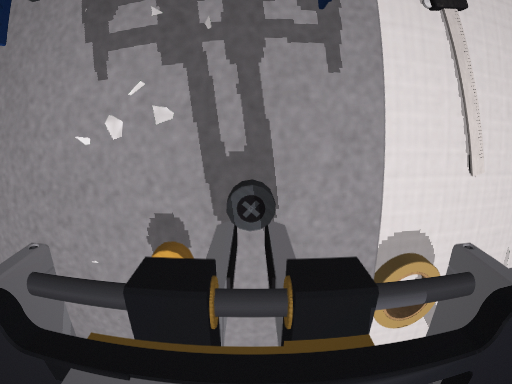

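Emit:
{"op": "drive_tool", "data": {
  "commands": [
    [[0,0,-0.02,0],[0,0,-0.024,0],[0,0,-0.024,0],[0,0,-0.024,0],[0,0,-0.024,0],[0,0,-0.024,0],[0,0,-0.024,0],[0,0,-0.024,0],[0,0,-0.024,0],[0,0,-0.024,0],[0,0,-0.024,0],[0,0,-0.024,0],[0,0,-0.024,0],[0,0,-0.024,0],[0,0,-0.024,0],[0,0,-0.024,0],[0,0,-0.024,0],[0,0,-0.024,0],[0,0,-0.024,0],[0,0,-0.024,0]]
  ]
}}

```text
time: 20.45
tool_pos: [0.6566, 0.1591, 0.0365]
ee_rot: [-2.194, 1.571, 2.474]
wrist_force: [-0.3, -1.2, 0.8]
width: 0.0177
```

Emit:
{"op": "drive_tool", "data": {
  "commands": [
    [[0,0,-0.024,0],[0,0,-0.024,0],[0,0,-0.024,0],[0,0,-0.024,0],[0,0,-0.024,0],[0,0,-0.024,0],[0,0,-0.024,0],[0,0,-0.024,0],[0,0,-0.018,0],[0,0,-0.012,0],[0,0,-0.006,0]]
  ]
}}

```text
time: 21.55
tool_pos: [0.6591, 0.2159, 0.0365]
ee_rot: [-2.709, 1.571, 1.96]
wrist_force: [-1.1, -1.2, -0.2]
width: 0.0174
```

Emit:
{"op": "drive_tool", "data": {
  "commands": [
    [[0,0,0.02,0],[0,0,0.03,0],[0,0,0.03,0],[-0.05,0,0,0],[-0.1,0,0,0],[-0.1,0,0,0],[-0.1,0,0.1,0],[-0.1,0,0.1,0],[-0.1,0,0.1,0],[-0.1,0,0.1,0],[0,-0.1,0.12,0],[0,-0.1,0.12,0],[0,-0.1,0.12,0],[0,-0.1,0.12,0],[0,-0.1,0.12,0],[0,-0.1,0.12,0],[0,-0.1,0.12,0],[0,0,0,0],[0,0,0,0],[0,0,0,0]]
  ]
}}

```text
time: 23.55
tool_pos: [0.4704, -0.1059, 0.1996]
ee_rot: [1.845, 1.569, 0.231]
wrist_force: [1.3, -0.1, -0.4]
width: 0.018
```

Run:
```python
from h import *
o=robot.get_obs(); print(o['tool_pos'],o['wrist_force'],o['time'])
s=snap('scene','scene9.png'); t=snap('side','side9.png')
for S,f in((s,'c9.png'),(t,'c10.png')):
    cv2.imwrite('pics/'+f,cv2.resize(S['pixels'][130:250,160:330,::-1],None,fx=4,fy=4,interpolation=cv2.INTER_CUBIC))
```

```text
[ 0.47038611 -0.10586588  0.19960936] [ 1.28404757 -0.14562286 -0.40978333] 23.55
```

View pics/scene9.png

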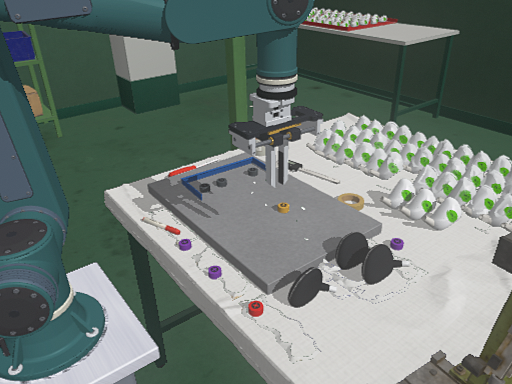

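View pics/c10.png

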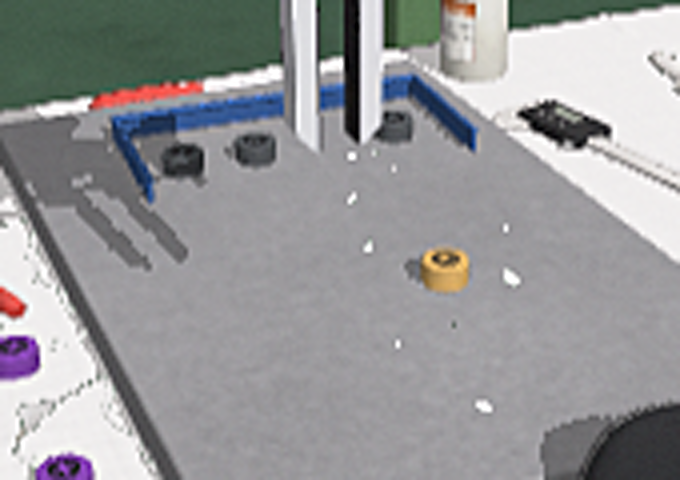

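All three discs are visible inside the frame. The brass appears unmoved at about (284,208) in the scene view. One measurement of each, then I'll hand in.

Run:
```python
from h import *
for f in('scene9','side9'):
    S=dict(np.load(f'pics/{f}.npz')); P=[];
    for v in range(140,240):
        for u in range(165,330):
            if S['z_map'][v,u]>0:
                p=back(S,u,v)
                if .036<p[2]<.055 and .46<p[0]<.695 and p[1]<.295: P.append([u,v,*p])
    P=np.array(P); m=np.zeros((384,512),np.uint8); m[P[:,1].astype(int),P[:,0].astype(int)]=1
    n,l,_,_=cv2.connectedComponentsWithStats(m)
    for i in range(1,n):
        q=P[l[P[:,1].astype(int),P[:,0].astype(int)]==i]
        if len(q)>20: print(f,len(q),q[:,2:].min(0).round(3),q[:,2:].max(0).round(3))
robot.close_job()
```

```text
scene9 63 [0.643 0.221 0.036] [0.672 0.252 0.05 ]
scene9 74 [0.535 0.221 0.037] [0.564 0.251 0.05 ]
scene9 26 [0.46  0.256 0.036] [0.464 0.294 0.053]
scene9 76 [0.481 0.225 0.036] [0.508 0.255 0.051]
scene9 92 [0.579 0.004 0.036] [0.61  0.034 0.05 ]
side9 46 [0.643 0.221 0.036] [0.672 0.247 0.047]
side9 61 [0.533 0.223 0.036] [0.56  0.252 0.046]
side9 64 [0.479 0.225 0.036] [0.508 0.252 0.047]
side9 91 [0.579 0.003 0.036] [0.607 0.033 0.047]
the job is handed in; nothing more can be done
```

All three steel weights are inside the blue catch frame, and the job is handed in. I slid each one down its own lane at about 50–60 mm/s, held between the slightly opened fingertips, then backed off and lifted the hand to about 0.2 m above the table.

- **Steel weights:** the final depth measurements from both outer cameras put each weight's near edge at y ≈ 0.22. The frame mouth is at about 0.19, so each lies at least 25 mm inside. All three stand flat.
- **Brass weight:** it measures within about 1 mm of its starting position, which is within the camera error.
- **Other objects:** I only compared these by eye in the final scene picture, and nothing looked moved.
- **Limits:** it took about 24 s of the 58 s allowed. The wrist force stayed under about 2 N in every reading I took.

No checks failed or disagreed.

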